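Snap a rinse nozzle into the injector rail and pull-test it

TASK

Take the loose thick-stemmed rinse nozzle from the black stand and press it straight down into the empty middle socket of the aluminium injector rail until it snaps fully home, without ramming it. Then prove that it holds: pull it straight up slowly, with rising force, to about 15 newtons, stay there for about a second without going much beyond 20, then let go, leaving it upright in the socket. Leave everything else on the counter where it is.

Things in the scene. Friction and masses are not known exactly. Their poses are not given: they have to be found in the camera images.
- nozzle_mid (a point): Centre of the loose round nozzle (84 mm tall, about 80 g), half-way up its axis; z up. It stands upright in the stand. Flange 26 mm diameter, 5 mm thick, its top 9 mm below this point; above it a grey plastic grip stem, 20 mm diameter, up to the top 42 mm above this point. Grip the stem with the fingertips above the flange. The foot's end is 42 mm below this point.
- nozzle_foot (a point): Lower end of the nozzle's steel snap foot, on its axis; z up. The foot is a cone widening from 8 to 17 mm diameter over 9 mm, then 3 mm straight, then a square shoulder under a neck 10 mm thick and 16 mm long, which ends at the flange.
- socket_mouth (a point): Centre of the round mouth (18.4 mm wide) on top of the empty middle socket, a steel block 44 x 44 x 30 mm; about 55 mm above the counter; z up. Spring catches inside give way to the foot at 3 to 12 N of push (a brief bump), then lock over its shoulder for good; just below that it meets a firm stop.
- socket_seat (a point): Centre of the firm stop plate in the socket, 26 mm below the mouth; z up; the foot's end meets it when the nozzle is fully home (nozzle's centre 42 mm above this point). Pulled up, the homed nozzle first rises freely by 1.5 to 7.5 mm, unknown and different each time, until the catches take the load; then they give about a millimetre at most.
- carrier (a joint): How far the pull has lifted the stiffly sprung catch carrier inside the middle socket, in m (0 = at rest). About 0.6 mm of lift at 10 N of pull on the nozzle, 0.9 mm at 15 N, 1.3 mm at 20 N: too little to see in this noisy reading, so feel the force. A quick jerk is not a proof pull: creep up at some mm/s.
- rail: Aluminium injector rail fixed on the counter, 60 x 270 mm, 25 mm high, long along its own y axis; origin at the centre of its underside. The empty socket is at its middle; at 95 mm to either side along y is a closed steel block with a fitted nozzle, which rises to 113 mm above the counter.
- stand: Black stand fixed on the counter, 60 x 140 mm, 32 mm high, long along its own y axis; origin at the centre of its underside. Two holes of 19 mm at 36 mm to either side of its centre along y hold the nozzle and the slim jet (in either order), their flanges resting on the stand's top.
- jet: Bystander: slim all-steel jet that tapers to a point, 95 mm tall, standing in the stand's other hole; origin at its foot.
- cup: Bystander: small black cup, 54 mm wide, 45 mm tall; origin under its centre.
- brush: Bystander: cleaning brush lying on the counter near the robot; origin underneath.
- spray: Bystander: grey bottle, 170 mm tall; origin under its centre.
- jar: Bystander: amber jar with white cap, 80 mm tall; origin under its centre.
- probe: Bystander: thin steel rod probe, 150 mm long, lying in the steel tray; origin underneath.
- burblock: Bystander: black block 50 x 70 x 30 mm in the steel tray; origin under its centre.
Mind the look-alikes: they are no part of the job. Leave any blue look-alike of the part that bears nozzle_mid alone.

How it is judged:
On the way, in this order (a step that is already met when the one before it is completed fails the run):
1. the nozzle is snapped home in the middle socket (z of nozzle_mid in the frame of socket_mouth below 0.0172 m and horizontal distance between nozzle_mid and socket_mouth below 0.008 m and angle between nozzle_mid's own z axis and vertical below 0.15 rad), for 0.2 s.
2. the seated nozzle is pulled up against the catches with at least 10 N for 0.6 s (value of joint carrier above 0.00055 m and z of nozzle_mid in the frame of socket_mouth between 0.017 and 0.027 m and horizontal distance between nozzle_mid and socket_mouth below 0.008 m and angle between nozzle_mid's own z axis and vertical below 0.15 rad), for 0.6 s.
At the end, for the whole second after the job is handed in: The nozzle is still snapped home in the middle socket (its centre less than 25.5 mm above the socket's mouth and within 8 mm of its axis), upright within 0.15 rad, at rest and let go, with the catch carrier back at rest (lift under 0.3 mm) (z of nozzle_mid in the frame of socket_mouth below 0.0255 m and horizontal distance between nozzle_mid and socket_mouth below 0.008 m and angle between nozzle_mid's own z axis and vertical below 0.15 rad and value of joint carrier below 0.0003 m and linear speed of nozzle below 0.01 m/s); the robot touches nothing.
It fails at once if the homed nozzle is pulled with more than about 24 N (value of joint carrier above 0.0016 m).
It fails at once if the nozzle is jerked, so that the catch carrier rises faster than 40 mm/s (velocity of joint carrier above 0.04 m/s).
It fails at once if the nozzle is rammed against the socket with more than 50 N (contact force between nozzle and rail above 50 N).
It fails at once if a bystander is moved by more than 30 mm (distance of any of jet, cup, brush, spray, jar, probe, burblock from where it was at the start of the episode above 0.03 m).
It also fails if it takes over 58 s, if anything falls off the work surface, if the arm or the gripper's body presses on something with over 40 N, if the wrist force passes 120 N, or if a joint passes its speed limit or range.

ROBOT

A 7-joint arm with a two-finger parallel gripper is mounted at the origin on the work surface. World frame = base frame: x ahead of the robot, y to its left, z up, the work surface at z = 0. Lengths are in m, angles in rad, forces in N, time in s.
With the tool pointing down it reaches from about 0.425 to 0.875 m from the base axis. Payload 4.7 kg.
Tool frame: the origin (TCP) lies on the centre line of the jaws, within the pads' length; the fingertips stand 11 mm ahead of it and the grasp point (between the pads) lies 8 mm behind it; z points along the fingers, y is the direction in which the jaws open and shut (so a half turn about z gives the same grasp; the last joint's range is limited). The gripper opens to 85 mm and grips with 20 to 120 N. Pads are 22 mm wide; open, the fingers measure 114 mm over their backs; the gripper's body (76 mm by 85 mm) begins 54 mm behind the grasp point. The pads swing forward as they close: fully open they stand 13 mm farther back than shut.
Start: joints at [1.339, 0.321, -0.07, 1.45, 0.023, 1.371, -0.057], TCP at [0.158, -0.63, 0.242] pointing down, gripper open.
Joint ranges: [-2.86, 2.86], [-0.3, 2.09], [-1.38, 1.24], [0.06, 2.45], [-1.56, 4.7], [0.09, 2.05], [-2.69, 2.69]. Speed limits (rad/s): [2.57, 2.57, 3.14, 3.14, 3.14, 3.14, 3.14].

INTERFACE

Orientations are given as a rotation vector (axis times angle).
In Python, from cell import r, vision gives the robot as it stands. The module is installed in compiled form; this text tells all that it offers.
- The arm moves only by the tool servo_tool, never from a script. Its argument "series" is one flat list of numbers, 6 for each row, row after row: the shift along the world's x, y, z scaled (see below), then the turn, a rotation vector about the world's x, y, z scaled (see below). In form: [dx, dy, dz, wx, wy, wz, dx, dy, dz, wx, wy, wz, ...]. A call has exactly 8 rows; each row is the pose to reach, as a shift and turn from the pose commanded when the call began, turning the shorter way round; what a row does not reach only later rows make up. The controller multiplies each number of a shift by 0.3 m and each number of a turn by 360 degrees. A row lasts 1/10 s, in which the tool goes at most 50 mm and 8.59 degrees, less where a joint would pass 70% of its speed; a pose out of reach is approached as far as the arm can. A call with a number of a shift or a turn outside -1 to 1 is refused whole. A call with a gripper value outside its range is refused whole. "fingers" is the opening, from 0 (shut) to 1 (fully open), set as the call begins (left out, the last holds). The fingers move at their own pace and stop on an object; the grip force is fixed at half the most. Time passes only in rows, so rows that repeat a pose let the fingers close, or fill a call up. It gives the time, the measured TCP pose, the force and the opening at its end, in the units of the state.
- r.get_obs(): the state, without advancing time (a new reading comes with each control period).
- vision.capture(name): name is "side" or "top" or "wrist"; returns the picture (420x560x3 uint8, blue, green, red); there is no depth.
- vision.camera_info(name): a dict with "vfov" (degrees; the focal length in pixels is half the picture's height over the tangent of half this angle, whatever the lens; pixels are square), "cx", "cy" (the principal point, pixels), "view" (4x4, takes a point from world to camera coordinates). Camera axes: x right, y down, z forward; pixel columns grow to the right and rows downward; lengths in m; the calibration is good to about 2 mm. The wrist camera is an equidistant fisheye: a pixel r from the principal point sees the ray r / f radians off the axis. A picture is of the moment at which its call begins: read the wrist's pose just before it. camera_info takes no time and is no camera call; for the wrist camera it gives the pose at the moment of the call.
- r.sign_off(): hands the job in, once; it reports no verdict.
The state is a dict: "t": time; "qpos": joint angles; "joint_vel": joint speeds; "joint_torque": joint torques, N m; "tool_pos": TCP position; "ee_rot": TCP orientation; "wrist_force": force on the tool from outside, world axes, zero at the start; "moment": the same for the moment, N m; "width": finger opening in m.
Only numpy, scipy, OpenCV 4.12 (cv2) and the standard library are available. Lean on these libraries where they do the work, as an engineer would, in place of code of your own. Each camera call takes 0.05 s, during which the arm holds its last target.

## Working session

There is one attempt and no reset: what is moved stays moved. The work goes in short steps, Python scripts to look and compute and a tool call to move; the robot and the scene stay as the last step left them, time stands still between calls to the robot, and variables do not carry over. Pictures are saved under pics/ and viewed, and the job is handed in when it is done.

Besides the shell and the picture viewer there is one more tool, called after "Request:" as name(argument=value, ...) on one line, values as JSON. servo_tool: Moves the arm, as the interface text tells. Its arguments: {"type":"object","properties":{"series":{"type":"array","items":{"type":"number"}},"fingers":{"type":"number"}},"required":["series"]}

```bash
mkdir -p pics && python3 - <<'E'
from cell import r,vision
import cv2,numpy as np
o=r.get_obs()
for k,v in o.items(): print(k,np.round(v,4))
for n in("side","top","wrist"):
    ci=vision.camera_info(n); print(n,ci['vfov'],ci['cx'],ci['cy'],np.round(ci['view'],4).tolist())
    cv2.imwrite(f'pics/{n}0.png',vision.capture(n))
E
```

```text
t 0.0
qpos [ 1.3391  0.3219 -0.0701  1.4517  0.0226  1.3708 -0.0569]
joint_vel [-0.0016 -0.0025  0.0002 -0.0015  0.0003 -0.0005 -0.0004]
joint_torque [-0.00000e+00 -4.93574e+01 -3.82000e-01 -3.14337e+01  1.30000e-02
  1.11000e-02  0.00000e+00]
tool_pos [ 0.158  -0.63    0.2412]
ee_rot [-3.116e+00 -3.850e-01  5.000e-04]
wrist_force [0.0589 0.3972 0.2077]
moment [-0.0423 -0.0441 -0.0408]
width 0.0851
side 51.2127366596883 280.972215442014 212.76484727109874 [[0.991, -0.1341, 0.0021, -0.5473], [-0.0984, -0.7376, -0.6681, 0.0706], [0.0911, 0.6618, -0.7441, 1.3436], [0.0, 0.0, 0.0, 1.0]]
top 55.72381688081721 289.4272582044981 208.53227685309153 [[-0.0452, -0.999, -0.0018, 0.0003], [-0.9784, 0.0446, -0.2017, 0.548], [0.2016, -0.0073, -0.9794, 1.2891], [0.0, 0.0, 0.0, 1.0]]
wrist 65.70646984690485 279.6546726312567 207.8441260361665 [[0.2426, -0.9701, -0.0013, -0.6497], [-0.9217, -0.2309, 0.3116, -0.0402], [-0.3026, -0.0744, -0.9502, 0.3811], [0.0, 0.0, 0.0, 1.0]]
```

View pics/side0.png

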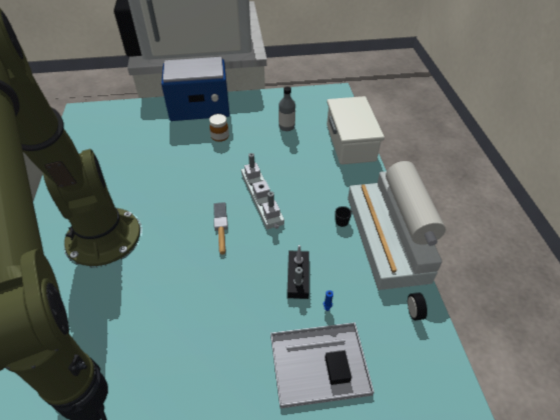

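View pics/top0.png

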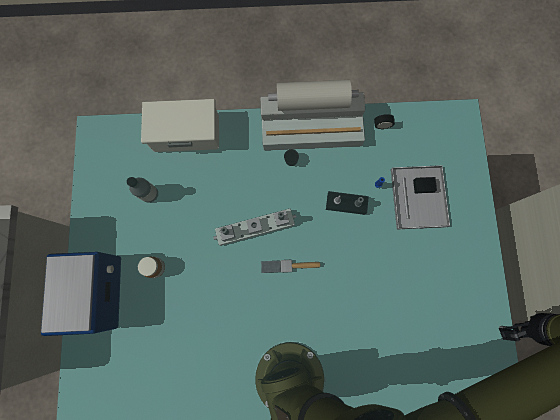

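View pics/wrist0.png

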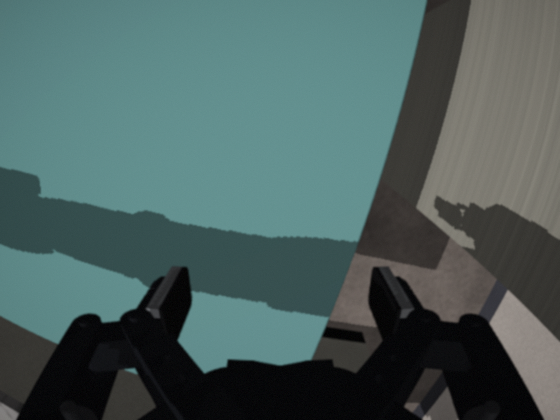

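The side view shows the rail near (262,193) and the stand near (298,273). In the top view the rail is near (255,226) and the stand near (348,202). I'll crop both to enlarge them.

```bash
cat > h.py <<'E'
import numpy as np,cv2
from cell import r,vision
def K(ci): return 210/np.tan(np.radians(ci['vfov'])/2)
def ray(ci,u,v,fish=False):
    V=ci['view'];R=V[:3,:3];t=V[:3,3];f=K(ci)
    a=np.array([u-ci['cx'],v-ci['cy']])
    if fish:
        q=np.hypot(*a);th=q/f
        d=np.array([*(a/max(q,1e-9)*np.sin(th)),np.cos(th)])
    else: d=np.array([a[0]/f,a[1]/f,1])
    return -R.T@t,R.T@d
def onz(ci,u,v,z,fish=False):
    c,d=ray(ci,u,v,fish);return c+d*(z-c[2])/d[2]
def tri(obs):
    A=np.zeros((3,3));b=np.zeros(3)
    for c,d in obs:
        d=d/np.linalg.norm(d);P=np.eye(3)-np.outer(d,d);A+=P;b+=P@c
    return np.linalg.solve(A,b)
def proj(ci,p,fish=False):
    q=ci['view'][:3,:3]@p+ci['view'][:3,3];f=K(ci)
    if fish:
        h=np.hypot(q[0],q[1]);th=np.arctan2(h,q[2]);return np.array([ci['cx'],ci['cy']])+q[:2]/h*th*f
    return np.array([ci['cx'],ci['cy']])+q[:2]/q[2]*f
E
python3 - <<'E'
import cv2
t=cv2.imread('pics/top0.png');s=cv2.imread('pics/side0.png')
cv2.imwrite('pics/top0z.png',cv2.resize(t[165:265,205:395],None,fx=4,fy=4,interpolation=cv2.INTER_CUBIC))
cv2.imwrite('pics/side0z.png',cv2.resize(s[145:315,200:360],None,fx=3.5,fy=3.5,interpolation=cv2.INTER_CUBIC))
E
```

```text
(no output)
```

View pics/top0z.png

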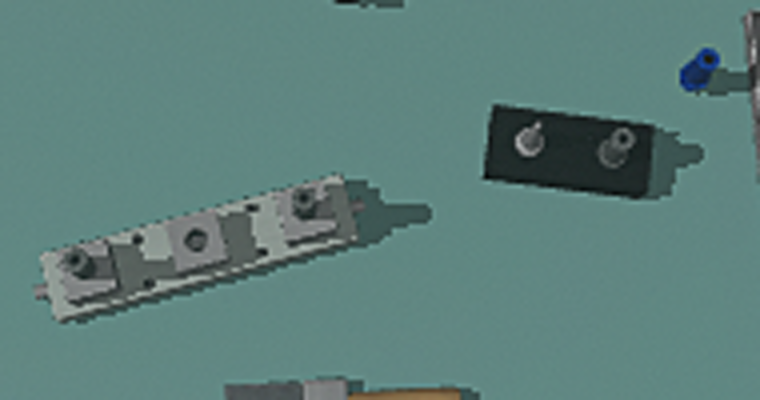

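View pics/side0z.png

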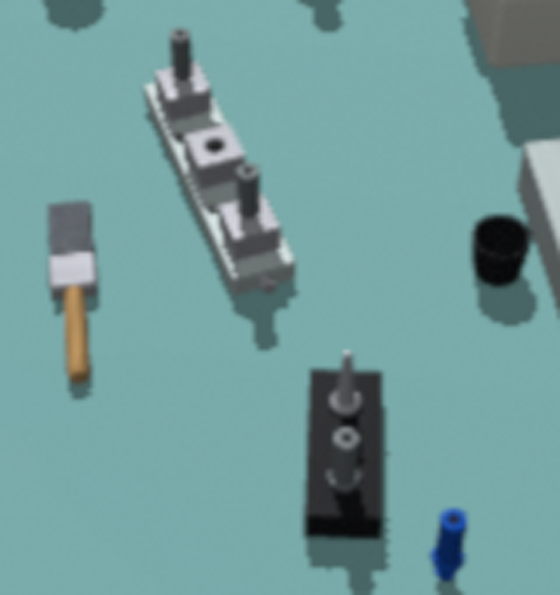

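Both zooms agree. The thick nozzle is in the stand's -y hole, with its stem top at full-picture top (361,199.8) and side (298.9,270). The jet is in the other hole. The empty mouth is at top (254,224.8) and side (261.2,186.5). Next I'll cast rays to these points.

```bash
python3 - <<'E'
from h import *
T=vision.camera_info('top');S=vision.camera_info('side')
z=lambda u,v:((u+.5)/4-.5+205,(v+.5)/4-.5+165)
y=lambda u,v:((u+.5)/3.5-.5+200,(v+.5)/3.5-.5+145)
for n,a,b,h in(('noz',z(624,139),y(346,437),.088),('mouth',z(196,239),y(214,145),.055),('fitR',z(304,199),y(248,172),.113),('fitL',z(76,258),y(180,35),.113)):
    print(n,onz(T,*a,h).round(4),onz(S,*b,h).round(4),tri([ray(T,*a),ray(S,*b)]).round(4))
for q in[(492,105),(655,126),(645,198),(484,179)]: print(onz(T,*z(*q),.032 if q!=(655,126) else .032).round(4))
for q in[(347,399)]: print('jet flange',onz(S,*y(345,401),.035).round(4),onz(T,*z(530,141),.035).round(4))
E
```

```text
noz [ 0.561  -0.2617  0.088 ] [ 0.5633 -0.2621  0.088 ] [ 0.5623 -0.2618  0.0872]
mouth [0.4988 0.0981 0.055 ] [0.4995 0.0958 0.055 ] [0.4995 0.0983 0.0525]
fitR [0.5177 0.0051 0.113 ] [0.5206 0.0007 0.113 ] [0.5199 0.0053 0.1079]
fitL [0.4779 0.1896 0.113 ] [0.479  0.1859 0.113 ] [0.4789 0.1903 0.1092]
[ 0.6089 -0.1603  0.032 ]
[ 0.5837 -0.3002  0.032 ]
[ 0.5208 -0.2862  0.032 ]
[ 0.5437 -0.1492  0.032 ]
jet flange [ 0.5757 -0.1915  0.035 ] [ 0.5747 -0.1907  0.035 ]
```

Request:
servo_tool(series=[0.104, 0.096, 0, 0, 0, 0.012, 0.208, 0.192, 0, 0, 0, 0.024, 0.312, 0.288, 0, 0, 0, 0.036, 0.416, 0.384, 0, 0, 0, 0.048, 0.52, 0.48, 0, 0, 0, 0.06, 0.624, 0.576, 0, 0, 0, 0.072, 0.728, 0.672, 0, 0, 0, 0.084, 0.832, 0.768, 0, 0, 0, 0.096], fingers=1)

```text
t: 0.95
tool_pos: [0.4087, -0.3987, 0.2422]
ee_rot: [2.861, 1.298, -0.0]
wrist_force: [1.2, 0.0, 0.2]
width: 0.0856
```

Request:
servo_tool(series=[0.064, 0.057, -0.02, 0, 0, 0.012, 0.128, 0.114, -0.04, 0, 0, 0.024, 0.192, 0.171, -0.06, 0, 0, 0.036, 0.256, 0.228, -0.08, 0, 0, 0.048, 0.32, 0.285, -0.1, 0, 0, 0.06, 0.384, 0.342, -0.12, 0, 0, 0.072, 0.448, 0.4, -0.14, 0, 0, 0.084, 0.51, 0.457, -0.14, 0, 0, 0.093])

```text
t: 1.75
tool_pos: [0.5618, -0.2613, 0.1989]
ee_rot: [-2.361, -2.07, 0.001]
wrist_force: [-0.3, 0.8, -0.2]
width: 0.0856
```

```bash
python3 - <<'E'
from h import *
o=r.get_obs();print({k:np.round(v,4) for k,v in o.items()})
np.save('w1.npy',vision.camera_info('wrist'),allow_pickle=True)
cv2.imwrite('pics/w1.png',vision.capture('wrist'))
ci=np.load('w1.npy',allow_pickle=True).item()
for z in(.088,.05): print(proj(ci,np.array([.562,-.262,z]),True))
E
```

```text
{'t': np.float64(1.75), 'qpos': array([ 0.811 ,  0.3239, -0.5148,  1.5735,  0.1634,  1.289 ,  0.1412]), 'joint_vel': array([-0.3043,  0.2192, -0.17  , -0.2537,  0.1545,  0.0759,  0.0801]), 'joint_torque': array([ 1.37150e+00, -4.63544e+01, -4.51380e+00, -2.95989e+01,
       -1.74600e-01, -1.01300e-01, -8.50000e-03]), 'tool_pos': array([ 0.5618, -0.2613,  0.1989]), 'ee_rot': array([-2.3613e+00, -2.0696e+00,  7.0000e-04]), 'wrist_force': array([-0.2783,  0.761 , -0.228 ]), 'moment': array([-0.0201,  0.0051,  0.0269]), 'width': np.float64(0.0856)}
[279.87858469 208.33045874]
[279.92989258 195.13842754]
```

View pics/w1.png

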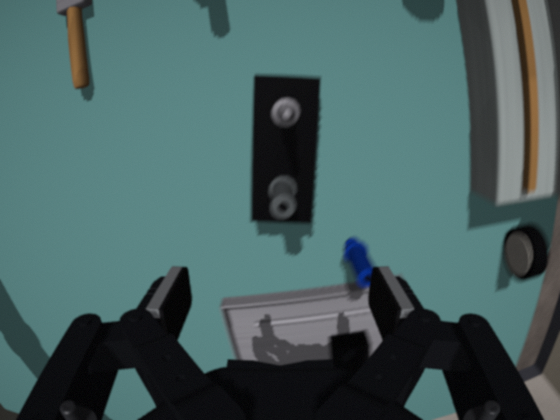

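The wrist view shows the nozzle top at about (283,206), the jet at (286,111) and the blue look-alike at (357,260).

```bash
python3 - <<'E'
from h import *
print(r.get_obs()['tool_pos'].round(4))
ci=vision.camera_info('wrist');im=vision.capture('wrist');print(r.get_obs()['tool_pos'].round(4))
ci2=vision.camera_info('wrist')
g=cv2.resize(im[160:230,250:320],None,fx=8,fy=8,interpolation=cv2.INTER_CUBIC);cv2.imwrite('pics/w2z.png',g)
np.save('w2.npy',ci2,allow_pickle=True)
for u,v in((283,206),(283,207)): print(onz(ci,u,v,.088,True).round(4),onz(ci2,u,v,.088,True).round(4))
E
```

```text
[ 0.5655 -0.2563  0.1995]
[ 0.5642 -0.2576  0.1998]
[ 0.5687 -0.2552  0.088 ] [ 0.5674 -0.2567  0.088 ]
[ 0.5686 -0.2561  0.088 ] [ 0.5673 -0.2576  0.088 ]
```

View pics/w2z.png

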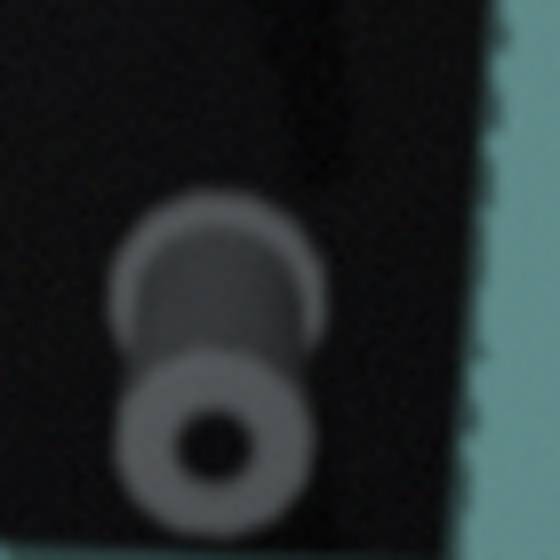

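```bash
python3 - <<'E'
from h import *
for i in range(4):
    o=r.get_obs();ci=vision.camera_info('wrist');im=vision.capture('wrist')
    # bright stem ring: mask grey around nozzle
    sub=im[185:245,250:310]
    g=cv2.cvtColor(sub,cv2.COLOR_BGR2GRAY)
    c=cv2.HoughCircles(cv2.resize(g,None,fx=6,fy=6,interpolation=cv2.INTER_CUBIC),cv2.HOUGH_GRADIENT,1,30,param1=80,param2=20,minRadius=60,maxRadius=90)
    cc=c[0][0] if c is not None else None
    u,v=(cc[0]+.5)/6-.5+250,(cc[1]+.5)/6-.5+185
    print(o['tool_pos'].round(4),u.round(1),v.round(1),cc[2]/6,onz(ci,u,v,.088,True).round(4))
cv2.imwrite('pics/w3z.png',cv2.resize(im[160:240,250:320],None,fx=7,fy=7,interpolation=cv2.INTER_CUBIC))
E
```

```text
Traceback (most recent call last):
TypeError: 'NoneType' object is not subscriptable
```

```bash
python3 - <<'E'
from h import *
o=r.get_obs();ci=vision.camera_info('wrist');im=vision.capture('wrist')
print(o['tool_pos'].round(4),o['joint_vel'].round(3))
np.save('w3.npy',ci,allow_pickle=True)
cv2.imwrite('pics/w3z.png',cv2.resize(im[160:240,250:320],None,fx=7,fy=7,interpolation=cv2.INTER_CUBIC))
E
```

```text
[ 0.5627 -0.2601  0.1998] [ 0.032 -0.017  0.047  0.01   0.015  0.007 -0.005]
```

View pics/w3z.png

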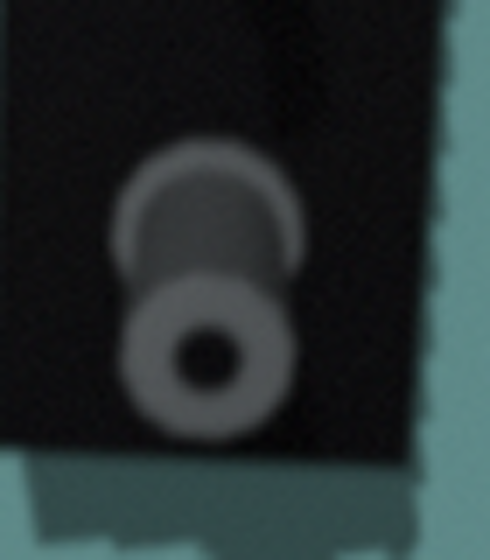

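```bash
python3 - <<'E'
from h import *
ci=np.load('w3.npy',allow_pickle=True).item()
print(onz(ci,279.4,210.3,.088,True).round(4), onz(ci,250+208/7-.4,160+235/7-.4,.037,True).round(4))
R=ci['view'][:3,:3]
from scipy.spatial.transform import Rotation as Ro
print(Ro.from_rotvec(r.get_obs()['ee_rot']).as_matrix().round(3))
E
```

```text
[ 0.5624 -0.2626  0.088 ] [ 0.5623 -0.2626  0.037 ]
[[ 0.134  0.991 -0.   ]
 [ 0.991 -0.134  0.   ]
 [ 0.    -0.    -1.   ]]
```

Request:
servo_tool(series=[0.001, 0, -0.07, 0, 0, 0, 0.002, 0, -0.14, 0, 0, 0, 0.004, 0, -0.21, 0, 0, 0, 0.005, 0, -0.28, 0, 0, 0, 0.005, 0, -0.35, 0, 0, 0, 0.005, 0, -0.42, 0, 0, 0, 0.005, 0, -0.46, 0, 0, 0, 0.005, 0, -0.477, 0, 0, 0])

```text
t: 2.75
tool_pos: [0.561, -0.2637, 0.0559]
ee_rot: [-2.369, -2.061, 0.002]
wrist_force: [-0.5, -0.3, -0.2]
width: 0.0852
```

Request:
servo_tool(series=[0, 0, 0, 0, 0, 0, 0, 0, 0, 0, 0, 0, 0, 0, 0, 0, 0, 0, 0, 0, 0, 0, 0, 0, 0, 0, 0, 0, 0, 0, 0, 0, 0, 0, 0, 0, 0, 0, 0, 0, 0, 0, 0, 0, 0, 0, 0, 0])

```text
t: 3.55
tool_pos: [0.5622, -0.263, 0.0573]
ee_rot: [2.369, 2.064, -0.0]
wrist_force: [0.3, 0.3, -0.2]
width: 0.0856
```

```bash
python3 - <<'E'
from h import *
o=r.get_obs();cv2.imwrite('pics/w4.png',vision.capture('wrist'))
print(o['tool_pos'].round(4),o['wrist_force'].round(2))
E
```

```text
[ 0.5622 -0.263   0.0573] [ 0.28  0.25 -0.22]
```

View pics/w4.png

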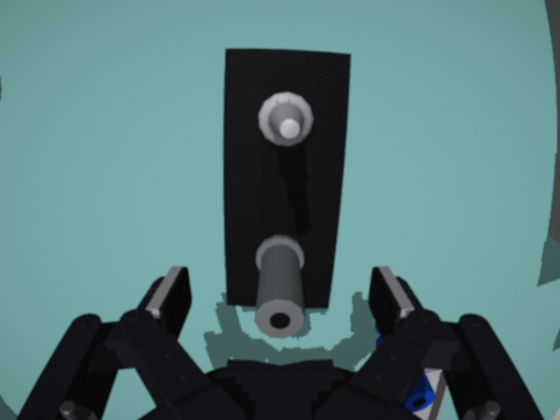

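The nozzle is centred between the pads, with its top at (281,320). The blue part is clear of the finger, so I'll close.

Request:
servo_tool(series=[0, 0, 0, 0, 0, 0, 0, 0, 0, 0, 0, 0, 0, 0, 0, 0, 0, 0, 0, 0, 0, 0, 0, 0, 0, 0, 0, 0, 0, 0, 0, 0, 0, 0, 0, 0, 0, 0, 0, 0, 0, 0, 0, 0, 0, 0, 0, 0], fingers=0)

```text
t: 4.4
tool_pos: [0.5624, -0.263, 0.0574]
ee_rot: [2.368, 2.063, 0.0]
wrist_force: [-0.1, 0.4, 1.2]
width: 0.0186
```

```bash
python3 - <<'E'
from h import *
o=r.get_obs()
print(o['tool_pos'].round(4),o['wrist_force'].round(2),o['moment'].round(3),o['width'])
E
```

```text
[ 0.5624 -0.263   0.0574] [-0.08  0.44  1.24] [ 0.005 -0.053  0.055] 0.018562954338454975
```

Request:
servo_tool(series=[0, 0, 0.02, 0, 0, 0, 0, 0, 0.06, 0, 0, 0, 0, 0, 0.12, 0, 0, 0, 0, 0, 0.2, 0, 0, 0, 0, 0, 0.28, 0, 0, 0, 0, 0, 0.36, 0, 0, 0, 0, 0, 0.43, 0, 0, 0, 0, 0, 0.48, 0, 0, 0])

```text
t: 5.2
tool_pos: [0.5628, -0.263, 0.2039]
ee_rot: [2.367, 2.062, 0.001]
wrist_force: [0.1, -0.6, -0.0]
width: 0.0184
```

```bash
python3 - <<'E'
from h import *
o=r.get_obs();cv2.imwrite('pics/w5.png',vision.capture('wrist'));cv2.imwrite('pics/s5.png',vision.capture('side')[150:330,150:400].repeat(3,0).repeat(3,1))
print(o['tool_pos'].round(4),o['wrist_force'].round(2),o['width'])
E
```

```text
[ 0.5628 -0.263   0.2039] [ 0.08 -0.62 -0.03] 0.018356071245436718
```

View pics/w5.png

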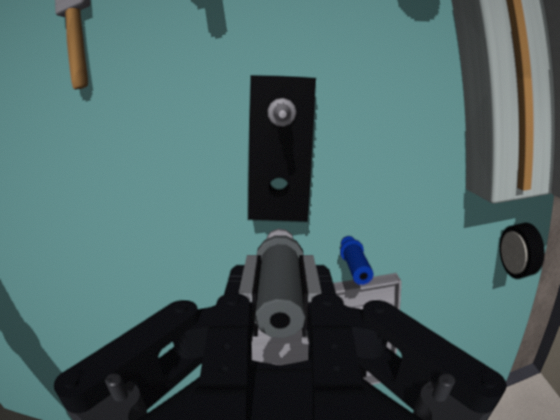

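View pics/s5.png

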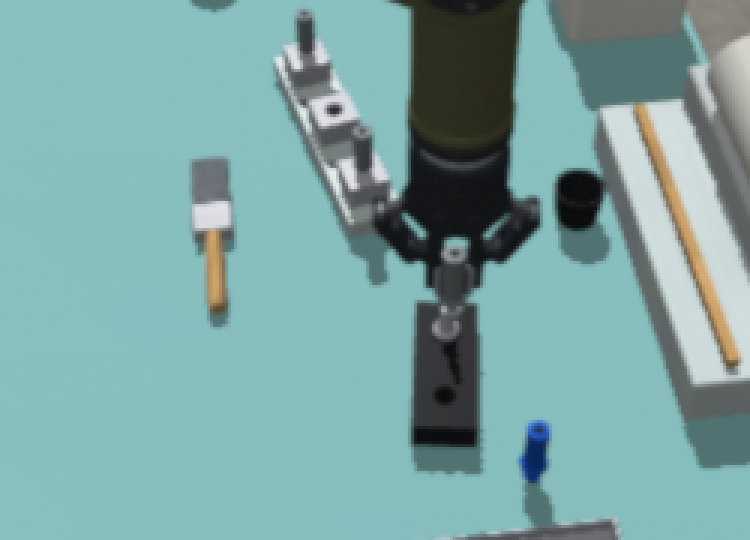

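The nozzle is held upright and out of the stand, and the jet hasn't moved. Now I'll carry it towards the rail and stop short for a wrist view of the socket.

Request:
servo_tool(series=[-0.014, 0.07, 0, 0, 0, 0, -0.04, 0.2, 0, 0, 0, 0, -0.07, 0.345, 0, 0, 0, 0, -0.1, 0.49, 0, 0, 0, 0, -0.13, 0.64, 0, 0, 0, 0, -0.16, 0.78, 0, 0, 0, 0, -0.18, 0.88, 0, 0, 0, 0, -0.19, 0.94, 0, 0, 0, 0])

```text
t: 6.1
tool_pos: [0.5037, 0.0223, 0.2004]
ee_rot: [-2.364, -2.067, 0.002]
wrist_force: [-0.5, -0.1, -0.8]
width: 0.0185
```

Request:
servo_tool(series=[0, 0, 0, 0, 0, 0, 0, 0, 0, 0, 0, 0, 0, 0, 0, 0, 0, 0, 0, 0, 0, 0, 0, 0, 0, 0, 0, 0, 0, 0, 0, 0, 0, 0, 0, 0, 0, 0, 0, 0, 0, 0, 0, 0, 0, 0, 0, 0])

```text
t: 6.9
tool_pos: [0.5053, 0.0189, 0.2012]
ee_rot: [2.369, 2.064, 0.0]
wrist_force: [0.2, -0.6, -1.0]
width: 0.0186
```

```bash
python3 - <<'E'
from h import *
o=r.get_obs();ci=vision.camera_info('wrist');im=vision.capture('wrist');cv2.imwrite('pics/w6.png',im)
np.save('w6.npy',ci,allow_pickle=True)
print(o['tool_pos'].round(4),o['wrist_force'].round(2),o['joint_vel'].round(3),proj(ci,np.array([.499,.0975,.055]),True))
E
```

```text
[0.5053 0.0189 0.2012] [ 0.16 -0.57 -0.97] [-0.001  0.    -0.     0.     0.001 -0.     0.001] [259.13701542 107.84212475]
```

View pics/w6.png

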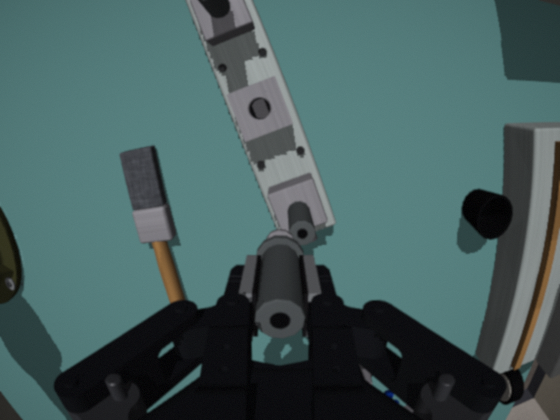

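```bash
python3 - <<'E'
from h import *
im=cv2.imread('pics/w6.png');ci=np.load('w6.npy',allow_pickle=True).item()
cv2.imwrite('pics/w6z.png',np.hstack([cv2.resize(im[80:140,230:290],(480,480),interpolation=cv2.INTER_CUBIC),cv2.resize(im[285:345,250:310],(300,300),interpolation=cv2.INTER_CUBIC) if 0 else cv2.resize(im[225:345,250:310],(240,480),interpolation=cv2.INTER_CUBIC)]))
g=cv2.cvtColor(im,cv2.COLOR_BGR2GRAY)[95:122,247:274]
m=(g<80).astype(np.uint8)
n,l,s,c=cv2.connectedComponentsWithStats(m)
for i in range(1,n): print(s[i],c[i]+[247,95],onz(ci,*(c[i]+[247,95]),.055,True).round(4))
print(onz(ci,280.5,320,.2012+.0306,True))
E
```

```text
[  2   3  22  21 370] [259.12972973 107.83513514] [0.499  0.0975 0.055 ]
[0.5059337  0.01890906 0.2318    ]
```

View pics/w6z.png

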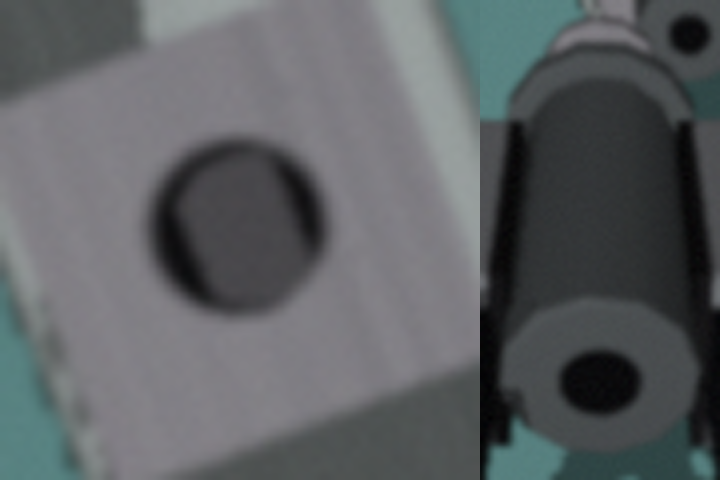

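The mouth measures (0.4990, 0.0975), which matches the earlier estimate. I'll go above it.

Request:
servo_tool(series=[-0.003, 0.03, 0, 0, 0, 0, -0.006, 0.07, 0, 0, 0, 0, -0.01, 0.12, 0, 0, 0, 0, -0.014, 0.17, 0, 0, 0, 0, -0.018, 0.215, 0, 0, 0, 0, -0.022, 0.245, 0, 0, 0, 0, -0.022, 0.262, 0, 0, 0, 0, -0.022, 0.262, 0, 0, 0, 0])

```text
t: 7.75
tool_pos: [0.4986, 0.0985, 0.2013]
ee_rot: [2.367, 2.065, 0.0]
wrist_force: [-0.1, 0.6, -1.0]
width: 0.019
```

Request:
servo_tool(series=[0, 0, -0.02, 0, 0, 0, 0, 0, -0.06, 0, 0, 0, 0, 0, -0.11, 0, 0, 0, 0, 0, -0.16, 0, 0, 0, 0, 0, -0.21, 0, 0, 0, 0, 0, -0.24, 0, 0, 0, 0, 0, -0.25, 0, 0, 0, 0, 0, -0.25, 0, 0, 0])

```text
t: 8.55
tool_pos: [0.4985, 0.0977, 0.1258]
ee_rot: [-2.368, -2.063, 0.001]
wrist_force: [0.0, 0.2, -0.6]
width: 0.0184
```

```bash
python3 - <<'E'
from h import *
for i in range(3): vision.capture('top')
o=r.get_obs();cv2.imwrite('pics/w7.png',vision.capture('wrist'))
S=vision.capture('side')[120:260,180:340];cv2.imwrite('pics/s7.png',cv2.resize(S,None,fx=4,fy=4,interpolation=cv2.INTER_CUBIC))
S=vision.capture('top')[165:265,185:345];cv2.imwrite('pics/t7.png',cv2.resize(S,None,fx=4,fy=4,interpolation=cv2.INTER_CUBIC))
print(o['t'],o['tool_pos'].round(4),o['ee_rot'].round(3),o['wrist_force'].round(2),o['joint_vel'].round(3))
E
```

```text
8.7 [0.4992 0.0978 0.1269] [2.368e+00 2.063e+00 2.000e-03] [ 0.56  0.81 -0.46] [ 0.001 -0.004 -0.    -0.001 -0.001 -0.     0.001]
```

View pics/w7.png

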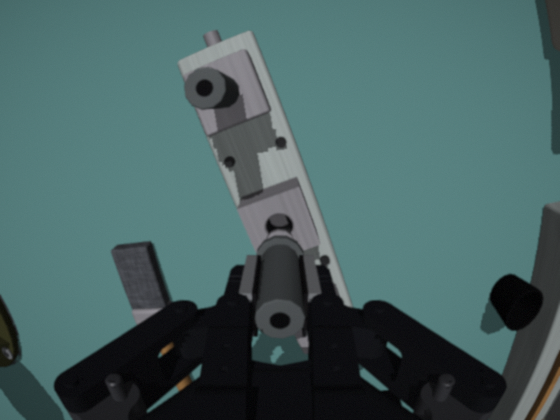

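View pics/s7.png

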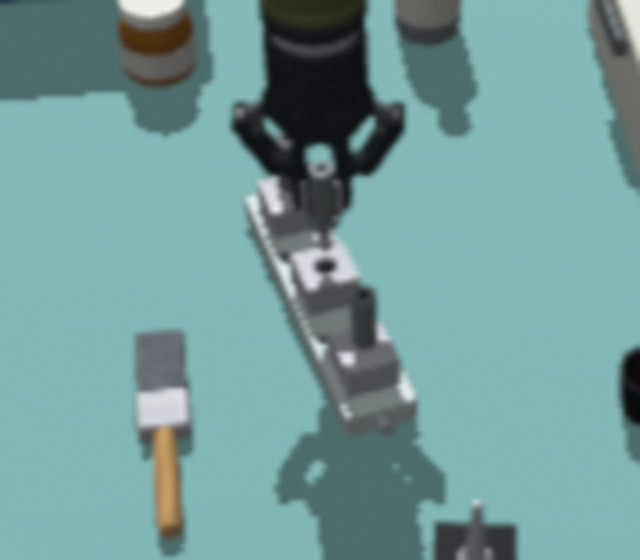

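Foot and mouth line up in both views. The mouth is at (279,225) in the wrist view, just under the foot. I'll descend gently and watch the force.

Request:
servo_tool(series=[0, 0, -0.01, 0, 0, 0, 0, 0, -0.02, 0, 0, 0, 0, 0, -0.03, 0, 0, 0, 0, 0, -0.04, 0, 0, 0, 0, 0, -0.05, 0, 0, 0, 0, 0, -0.06, 0, 0, 0, 0, 0, -0.067, 0, 0, 0, 0, 0, -0.073, 0, 0, 0])

```text
t: 9.65
tool_pos: [0.4986, 0.0976, 0.1041]
ee_rot: [-2.369, -2.064, 0.0]
wrist_force: [1.1, 0.5, -0.2]
width: 0.0185
```

Request:
servo_tool(series=[0, 0, -0.003, 0, 0, 0, 0, 0, -0.006, 0, 0, 0, 0, 0, -0.009, 0, 0, 0, 0, 0, -0.012, 0, 0, 0, 0, 0, -0.015, 0, 0, 0, 0, 0, -0.018, 0, 0, 0, 0, 0, -0.02, 0, 0, 0, 0, 0, -0.02, 0, 0, 0])

```text
t: 10.45
tool_pos: [0.4987, 0.0974, 0.0985]
ee_rot: [2.369, 2.063, -0.0]
wrist_force: [-1.5, -0.4, 1.6]
width: 0.0188
```

Request:
servo_tool(series=[0, 0, -0.003, 0, 0, 0, 0, 0, -0.006, 0, 0, 0, 0, 0, -0.009, 0, 0, 0, 0, 0, -0.012, 0, 0, 0, 0, 0, -0.015, 0, 0, 0, 0, 0, -0.018, 0, 0, 0, 0, 0, -0.02, 0, 0, 0, 0, 0, -0.02, 0, 0, 0])

```text
t: 11.25
tool_pos: [0.4987, 0.0976, 0.0922]
ee_rot: [2.369, 2.064, 0.0]
wrist_force: [0.6, -1.4, 1.6]
width: 0.0186
```

Request:
servo_tool(series=[0, 0, -0.003, 0, 0, 0, 0, 0, -0.006, 0, 0, 0, 0, 0, -0.009, 0, 0, 0, 0, 0, -0.011, 0, 0, 0, 0, 0, -0.013, 0, 0, 0, 0, 0, -0.015, 0, 0, 0, 0, 0, -0.015, 0, 0, 0, 0, 0, -0.015, 0, 0, 0])

```text
t: 12.05
tool_pos: [0.4987, 0.0975, 0.0878]
ee_rot: [2.369, 2.063, 0.0]
wrist_force: [0.4, -1.1, 2.8]
width: 0.0189
```

Request:
servo_tool(series=[0, 0, -0.001, 0, 0, 0, 0, 0, -0.003, 0, 0, 0, 0, 0, -0.005, 0, 0, 0, 0, 0, -0.007, 0, 0, 0, 0, 0, -0.008, 0, 0, 0, 0, 0, -0.008, 0, 0, 0, 0, 0, -0.008, 0, 0, 0, 0, 0, -0.008, 0, 0, 0])

```text
t: 12.85
tool_pos: [0.4985, 0.0973, 0.0852]
ee_rot: [2.369, 2.064, -0.001]
wrist_force: [0.8, -2.0, -1.5]
width: 0.0186
```

Request:
servo_tool(series=[0, 0, -0.001, 0, 0, 0, 0, 0, -0.002, 0, 0, 0, 0, 0, -0.003, 0, 0, 0, 0, 0, -0.004, 0, 0, 0, 0, 0, -0.005, 0, 0, 0, 0, 0, -0.005, 0, 0, 0, 0, 0, -0.005, 0, 0, 0, 0, 0, -0.005, 0, 0, 0])

```text
t: 13.65
tool_pos: [0.4987, 0.0975, 0.084]
ee_rot: [2.369, 2.063, -0.0]
wrist_force: [0.1, -3.2, 1.7]
width: 0.0182
```

Request:
servo_tool(series=[0, 0, -0.001, 0, 0, 0, 0, 0, -0.002, 0, 0, 0, 0, 0, -0.003, 0, 0, 0, 0, 0, -0.004, 0, 0, 0, 0, 0, -0.004, 0, 0, 0, 0, 0, -0.004, 0, 0, 0, 0, 0, -0.004, 0, 0, 0, 0, 0, -0.004, 0, 0, 0])

```text
t: 14.45
tool_pos: [0.4987, 0.0975, 0.0827]
ee_rot: [2.369, 2.063, -0.0]
wrist_force: [0.7, -3.9, 1.5]
width: 0.0182
```

Request:
servo_tool(series=[0, 0, -0.001, 0, 0, 0, 0, 0, -0.002, 0, 0, 0, 0, 0, -0.003, 0, 0, 0, 0, 0, -0.003, 0, 0, 0, 0, 0, -0.003, 0, 0, 0, 0, 0, -0.003, 0, 0, 0, 0, 0, -0.003, 0, 0, 0, 0, 0, -0.003, 0, 0, 0])

```text
t: 15.25
tool_pos: [0.4987, 0.0976, 0.0823]
ee_rot: [2.368, 2.063, -0.0]
wrist_force: [-1.0, -4.7, 5.6]
width: 0.0186
```

Request:
servo_tool(series=[0, 0, -0.001, 0, 0, 0, 0, 0, -0.002, 0, 0, 0, 0, 0, -0.002, 0, 0, 0, 0, 0, -0.002, 0, 0, 0, 0, 0, -0.002, 0, 0, 0, 0, 0, -0.002, 0, 0, 0, 0, 0, -0.002, 0, 0, 0, 0, 0, -0.002, 0, 0, 0])

```text
t: 16.05
tool_pos: [0.4988, 0.0977, 0.0822]
ee_rot: [2.368, 2.063, -0.001]
wrist_force: [-2.0, -3.9, 10.4]
width: 0.0186
```

```bash
python3 - <<'E'
from h import *
o=r.get_obs();cv2.imwrite('pics/w8.png',vision.capture('wrist'))
S=vision.capture('side')[120:260,180:340];cv2.imwrite('pics/s8.png',cv2.resize(S,None,fx=4,fy=4,interpolation=cv2.INTER_CUBIC))
print(o['tool_pos'].round(4),o['wrist_force'].round(2),o['moment'].round(3))
E
```

```text
[0.4988 0.0977 0.0822] [-1.99 -3.92 10.35] [-1.141  0.593 -0.011]
```

View pics/w8.png

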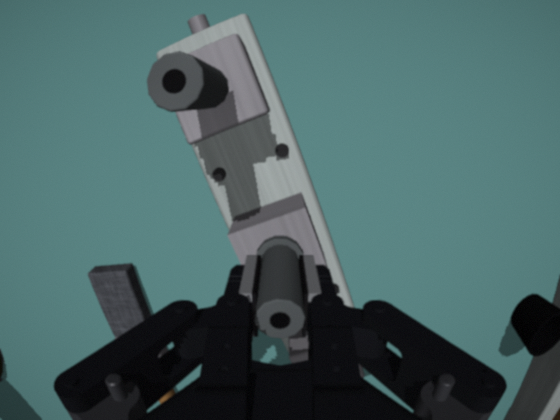

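View pics/s8.png

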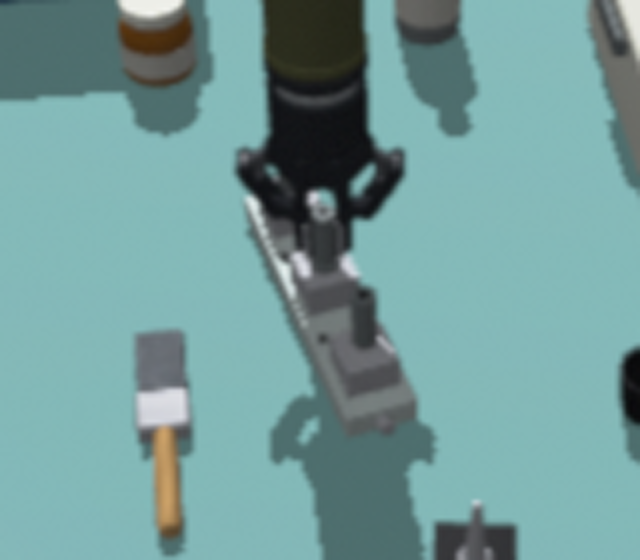

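Request:
servo_tool(series=[0, 0, -0.001, 0, 0, 0, 0, 0, -0.002, 0, 0, 0, 0, 0, -0.003, 0, 0, 0, 0, 0, -0.004, 0, 0, 0, 0, 0, -0.004, 0, 0, 0, 0, 0, -0.004, 0, 0, 0, 0, 0, -0.004, 0, 0, 0, 0, 0, -0.004, 0, 0, 0])

```text
t: 16.95
tool_pos: [0.4989, 0.0977, 0.0821]
ee_rot: [2.368, 2.063, -0.001]
wrist_force: [-5.6, -5.2, 17.5]
width: 0.0185
```

Request:
servo_tool(series=[0, 0, -0.001, 0, 0, 0, 0, 0, -0.002, 0, 0, 0, 0, 0, -0.002, 0, 0, 0, 0, 0, -0.002, 0, 0, 0, 0, 0, -0.002, 0, 0, 0, 0, 0, -0.002, 0, 0, 0, 0, 0, -0.002, 0, 0, 0, 0, 0, -0.002, 0, 0, 0])

```text
t: 17.75
tool_pos: [0.4991, 0.0978, 0.082]
ee_rot: [2.368, 2.063, -0.001]
wrist_force: [-6.4, -6.0, 21.9]
width: 0.0187
```

It's seated: the force rose past 12 N to 22 N with z steady at the predicted 0.082. Now I'll unload and creep upward.

Request:
servo_tool(series=[0, 0, 0.0015, 0, 0, 0, 0, 0, 0.003, 0, 0, 0, 0, 0, 0.0045, 0, 0, 0, 0, 0, 0.006, 0, 0, 0, 0, 0, 0.0075, 0, 0, 0, 0, 0, 0.009, 0, 0, 0, 0, 0, 0.0105, 0, 0, 0, 0, 0, 0.012, 0, 0, 0])

```text
t: 18.55
tool_pos: [0.4985, 0.0975, 0.0825]
ee_rot: [-2.369, -2.064, -0.0]
wrist_force: [2.6, -3.9, -2.8]
width: 0.019
```

Request:
servo_tool(series=[0, 0, 0.001, 0, 0, 0, 0, 0, 0.002, 0, 0, 0, 0, 0, 0.003, 0, 0, 0, 0, 0, 0.004, 0, 0, 0, 0, 0, 0.005, 0, 0, 0, 0, 0, 0.006, 0, 0, 0, 0, 0, 0.006, 0, 0, 0, 0, 0, 0.006, 0, 0, 0])

```text
t: 19.35
tool_pos: [0.4985, 0.0975, 0.0848]
ee_rot: [-2.369, -2.064, 0.001]
wrist_force: [1.4, -4.7, -2.1]
width: 0.0181
```

Request:
servo_tool(series=[0, 0, 0.001, 0, 0, 0, 0, 0, 0.002, 0, 0, 0, 0, 0, 0.003, 0, 0, 0, 0, 0, 0.004, 0, 0, 0, 0, 0, 0.004, 0, 0, 0, 0, 0, 0.004, 0, 0, 0, 0, 0, 0.004, 0, 0, 0, 0, 0, 0.004, 0, 0, 0])

```text
t: 20.15
tool_pos: [0.4985, 0.0976, 0.0859]
ee_rot: [-2.369, -2.064, 0.0]
wrist_force: [1.4, -4.4, -5.8]
width: 0.0182
```

Request:
servo_tool(series=[0, 0, 0.001, 0, 0, 0, 0, 0, 0.002, 0, 0, 0, 0, 0, 0.003, 0, 0, 0, 0, 0, 0.004, 0, 0, 0, 0, 0, 0.004, 0, 0, 0, 0, 0, 0.004, 0, 0, 0, 0, 0, 0.004, 0, 0, 0, 0, 0, 0.004, 0, 0, 0])

```text
t: 20.95
tool_pos: [0.4984, 0.0975, 0.0867]
ee_rot: [-2.369, -2.063, 0.0]
wrist_force: [3.7, -4.7, -14.0]
width: 0.0184
```

Now at -14 N. One small step up, then hold.

Request:
servo_tool(series=[0, 0, 0.0005, 0, 0, 0, 0, 0, 0.001, 0, 0, 0, 0, 0, 0.001, 0, 0, 0, 0, 0, 0.001, 0, 0, 0, 0, 0, 0.001, 0, 0, 0, 0, 0, 0.001, 0, 0, 0, 0, 0, 0.001, 0, 0, 0, 0, 0, 0.001, 0, 0, 0])

```text
t: 21.75
tool_pos: [0.4984, 0.0975, 0.0868]
ee_rot: [-2.368, -2.063, 0.0]
wrist_force: [4.6, -3.3, -13.9]
width: 0.0186
```

Request:
servo_tool(series=[0, 0, 0, 0, 0, 0, 0, 0, 0, 0, 0, 0, 0, 0, 0, 0, 0, 0, 0, 0, 0, 0, 0, 0, 0, 0, 0, 0, 0, 0, 0, 0, 0, 0, 0, 0, 0, 0, 0, 0, 0, 0, 0, 0, 0, 0, 0, 0])

```text
t: 22.55
tool_pos: [0.4983, 0.0975, 0.0868]
ee_rot: [-2.368, -2.063, 0.0]
wrist_force: [3.6, -3.6, -13.9]
width: 0.0186
```

```bash
python3 - <<'E'
from h import *
for i in range(3):
    o=r.get_obs();print(o['t'],o['tool_pos'].round(4),o['wrist_force'].round(2));im=vision.capture('wrist')
cv2.imwrite('pics/w9.png',im)
E
```

```text
22.55 [0.4983 0.0975 0.0868] [  3.56  -3.56 -13.93]
22.6 [0.4983 0.0975 0.0868] [  4.48  -3.34 -14.68]
22.65 [0.4984 0.0975 0.0868] [  4.5   -3.23 -13.52]
```

View pics/w9.png

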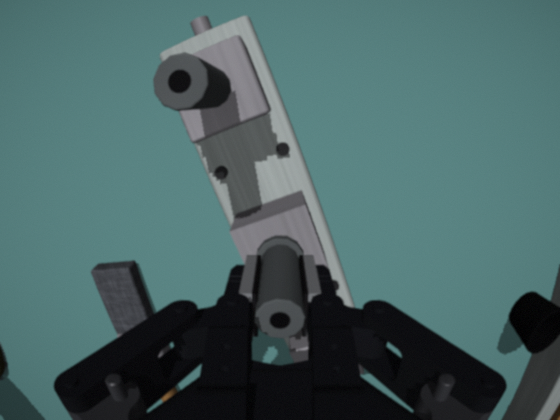

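It's steady near 14 N, with no slip in the fingers: the nozzle top is still at (281,319). A little more up, to about 16 N, and hold for a second.

Request:
servo_tool(series=[0, 0, 0.0005, 0, 0, 0, 0, 0, 0.001, 0, 0, 0, 0, 0, 0.0015, 0, 0, 0, 0, 0, 0.0015, 0, 0, 0, 0, 0, 0.0015, 0, 0, 0, 0, 0, 0.0015, 0, 0, 0, 0, 0, 0.0015, 0, 0, 0, 0, 0, 0.0015, 0, 0, 0])

```text
t: 23.5
tool_pos: [0.4983, 0.0975, 0.087]
ee_rot: [-2.368, -2.063, 0.0]
wrist_force: [3.7, -3.2, -16.9]
width: 0.0181
```

Request:
servo_tool(series=[0, 0, 0, 0, 0, 0, 0, 0, 0, 0, 0, 0, 0, 0, 0, 0, 0, 0, 0, 0, 0, 0, 0, 0, 0, 0, 0, 0, 0, 0, 0, 0, 0, 0, 0, 0, 0, 0, 0, 0, 0, 0, 0, 0, 0, 0, 0, 0])

```text
t: 24.3
tool_pos: [0.4984, 0.0975, 0.087]
ee_rot: [-2.368, -2.063, 0.0]
wrist_force: [5.0, -3.6, -17.6]
width: 0.0187
```

Request:
servo_tool(series=[0, 0, -0.0015, 0, 0, 0, 0, 0, -0.003, 0, 0, 0, 0, 0, -0.0045, 0, 0, 0, 0, 0, -0.006, 0, 0, 0, 0, 0, -0.0075, 0, 0, 0, 0, 0, -0.009, 0, 0, 0, 0, 0, -0.0105, 0, 0, 0, 0, 0, -0.012, 0, 0, 0])

```text
t: 25.1
tool_pos: [0.499, 0.0977, 0.0853]
ee_rot: [2.368, 2.063, 0.0]
wrist_force: [-2.3, -4.8, 2.7]
width: 0.0185
```

Request:
servo_tool(series=[0, 0, -0.0015, 0, 0, 0, 0, 0, -0.003, 0, 0, 0, 0, 0, -0.0045, 0, 0, 0, 0, 0, -0.006, 0, 0, 0, 0, 0, -0.0075, 0, 0, 0, 0, 0, -0.009, 0, 0, 0, 0, 0, -0.0105, 0, 0, 0, 0, 0, -0.011, 0, 0, 0])

```text
t: 25.9
tool_pos: [0.4992, 0.0977, 0.0823]
ee_rot: [2.368, 2.063, 0.0]
wrist_force: [-1.7, -5.7, 4.7]
width: 0.0188
```

Request:
servo_tool(series=[0, 0, 0, 0, 0, 0, 0, 0, 0, 0, 0, 0, 0, 0, 0, 0, 0, 0, 0, 0, 0, 0, 0, 0, 0, 0, 0, 0, 0, 0, 0, 0, 0, 0, 0, 0, 0, 0, 0, 0, 0, 0, 0, 0, 0, 0, 0, 0], fingers=0.6)

```text
t: 26.7
tool_pos: [0.4986, 0.0976, 0.081]
ee_rot: [-2.369, -2.063, -0.0]
wrist_force: [-1.0, -0.5, 0.0]
width: 0.0514
```

Request:
servo_tool(series=[0, 0, 0.01, 0, 0, 0, 0, 0, 0.03, 0, 0, 0, 0, 0, 0.06, 0, 0, 0, 0, 0, 0.1, 0, 0, 0, 0, 0, 0.16, 0, 0, 0, 0, 0, 0.22, 0, 0, 0, 0, 0, 0.28, 0, 0, 0, 0, 0, 0.32, 0, 0, 0])

```text
t: 27.5
tool_pos: [0.4994, 0.0979, 0.1795]
ee_rot: [2.367, 2.063, 0.003]
wrist_force: [0.4, -0.0, 0.7]
width: 0.0515
```

Request:
servo_tool(series=[0, -0.01, 0, 0, 0, 0, 0, -0.04, 0.03, 0, 0, 0, 0, -0.08, 0.06, 0, 0, 0, 0, -0.12, 0.1, 0, 0, 0, 0, -0.16, 0.12, 0, 0, 0, 0, -0.2, 0.12, 0, 0, 0, 0, -0.2, 0.12, 0, 0, 0, 0, -0.2, 0.12, 0, 0, 0])

```text
t: 28.3
tool_pos: [0.4981, 0.0374, 0.2124]
ee_rot: [-2.369, -2.062, 0.001]
wrist_force: [-0.2, 0.9, 0.7]
width: 0.0513
```

```bash
python3 - <<'E'
from h import *
for i in range(6): im=vision.capture('wrist')
o=r.get_obs();ci=vision.camera_info('wrist');im=vision.capture('wrist');np.save('w10.npy',ci,allow_pickle=True)
cv2.imwrite('pics/w10.png',im)
print(o['t'],o['tool_pos'].round(4),o['wrist_force'].round(2),o['width'])
for z in(.029+.084,.029+.084+.005): print(proj(ci,np.array([.499,.0975,z]),True))
S=vision.capture('side')[120:330,180:380];cv2.imwrite('pics/s10.png',cv2.resize(S,(570,600),interpolation=cv2.INTER_CUBIC))
E
```

```text
28.6 [0.4985 0.0382 0.2129] [0.25 0.09 0.32] 0.05129308416939973
[268.57089999 133.66509911]
[268.32634072 134.29598271]
```

View pics/w10.png

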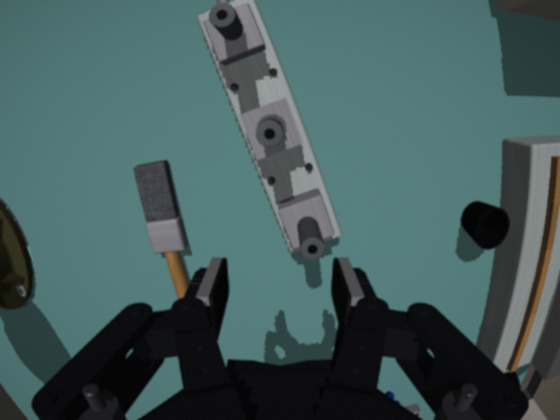

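View pics/s10.png

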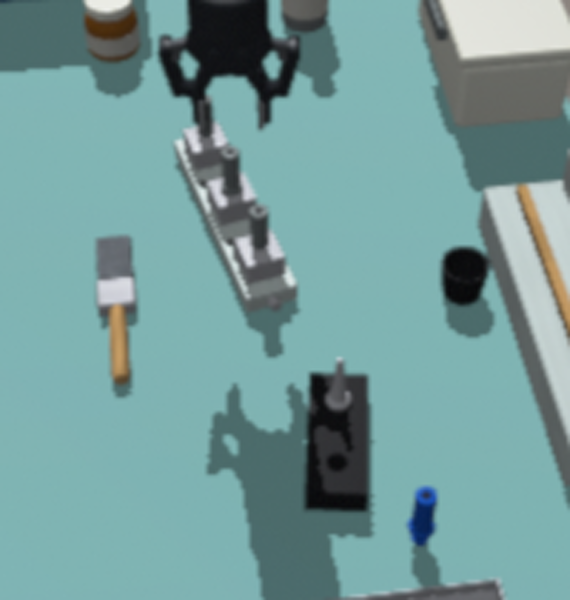

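The nozzle stands upright in line with the two fitted ones. Its top is at (270,133), against a prediction of (268.6,133.7) for fully home. The gripper is clear, so I'm handing in.

```bash
python3 -c "
from cell import r
print(r.sign_off())"
```

```text
the job is handed in; nothing more can be done
None
```

I took the nozzle from the stand, pressed it home in the middle socket and pull-tested it. I then let it go upright in the socket and handed the job in at about 29 s.

- **Pressing home:** I lowered it slowly until it met the firm stop at the predicted height (TCP z 0.082 m). The highest reading was 22 N down, with 6 N sideways in each of x and y. I never saw the snap bump itself, because forces are only reported at the end of each call. That it was home I took from the stop height and from the hold in the pull test.
- **Pull test:** it rose freely by about 3 to 4 mm, then the catches took the load. It held about 14 N for about 1.7 s, then 17 to 17.6 N for about 0.8 s, with no slip visible in the fingers in the picture taken at 14 N. The highest reading was 17.6 N, which includes about 1 N of nozzle weight. A sideways load of 3 to 5 N in each of x and y was present throughout.
- **Last checks:** after I lowered and released it, the wrist and side views show the nozzle upright, in line with the two fitted nozzles. Its top was within about 1.6 pixels of the fully home prediction. The gripper was clear with almost no force on it. The jet, brush, cup and blue look-alike looked unmoved. The tray parts, jar and spray were not checked in detail.

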